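Load the light-curing unit, index its lamp one hole on and hold the safety contact down

ROBOT

A 6-joint arm with a two-finger parallel gripper is mounted at the origin on a cart in front of the work surface, level with it; the furniture and walls round the work are solid. World frame = base frame: x ahead of the robot, y to its left, z up, the work surface at z = 0. Lengths are in mm, angles in degrees, forces in N, time in s.
With the tool pointing down it reaches from about 300 to 850 mm from the base axis. Payload 4.2 kg.
Tool frame: the origin (TCP) lies between the finger pads; the fingertips stand 19 mm ahead of it and the grasp point (between the pads) is the TCP (robot.nose_length is the distance from the TCP to the fingertips, in mm); z points along the fingers, y is the line along which they close (so a half turn about z gives the same grasp; the last joint's range is limited). The gripper opens to 91 mm and grips with 3 to 60 N. Pads are 32 mm wide; open, the fingers measure 118 mm over their backs; the gripper's body (76 mm by 178 mm) begins 60 mm behind the grasp point.
Start: joints at [61.879, 18.312, 89.639, -0, 72.044, -1.146], TCP at [260.824, 512.457, 232.976] pointing down, gripper open.
Joint ranges: [-177.97, 177.97], [-48.28, 115.42], [12.27, 149.76], [-77.06, 257.06], [2.81, 150.46], [-146.56, 146.56]. Speed limits (degrees/s): [147.25, 147.25, 180, 180, 180, 180].

INTERFACE

Orientations are given as [roll, pitch, yaw] about the fixed x, y, z axes, in that order (R = Rz(yaw) Ry(pitch) Rx(roll)).
In Python, from rig import robot, cams gives the robot as it stands.
- The arm moves only by the tool jog_arm, never from a script. Its argument "commands" is one flat list of numbers, 7 for each row, row after row: the shift along the tool's x, y, z in units of 0.4 m (1.0 is 0.4 m), then the turn, a rotation vector about the tool's x, y, z in units of 30 degrees (1.0 is 30 degrees), then the opening, from 0 (shut) to 1 (fully open). In form: [dx, dy, dz, ax, ay, az, fingers, dx, dy, dz, ax, ay, az, fingers, ...]. A call has 1 to 20 rows; each row is the pose to reach, as a shift and turn from the pose commanded when the call began, along the tool's axes at that moment; what a row does not reach only later rows make up. A row lasts 1/10 s, in which the tool goes at most 50 mm and 8.59 degrees, less where a joint would pass 70% of its speed; a pose out of reach is approached as far as the arm can. A call with a number of a shift or a turn outside -1 to 1 is refused whole. A call with a gripper value outside its range is refused whole. The fingers move at their own pace and stop on an object; "grip_force" is the grip in N (left out, the last holds). Time passes only in rows, so rows that repeat a pose let the fingers close. It gives the time, the measured TCP pose, the force, the opening and the grip force at its end, in the units of the state.
- robot.get_obs(): the state, without advancing time (a new reading comes with each control period).
- cams.get_image(name): name is "scene" or "top" or "wrist"; returns (picture, depth): 400x640x3 uint8, red, green, blue; 400x640 float32, mm along the optical axis (not along the pixel's ray), 0 where there is no reading.
- cams.camera_model(name): a dict with "mtx" (3x3 intrinsics, pixels), "rvec" (rotation vector, rad) and "tvec" (3), from world to camera coordinates, as OpenCV has them. Camera axes: x right, y down, z forward; pixel columns grow to the right and rows downward; lengths in mm; the calibration is good to about 2 mm. A picture is of the moment at which its call begins: read the wrist's pose just before it. camera_model takes no time and is no camera call; for the wrist camera it gives the pose at the moment of the call.
- robot.close_job(): hands the job in; it is judged then, once.
The state is a dict: "time": time; "joint_pos": joint angles; "joint_velocities": joint speeds; "effort": joint torques, N m; "position": TCP position; "eef_rot": TCP orientation; "contact_force": force on the tool from outside, world axes, zero at the start; "moment": the same for the moment, N m; "opening": finger opening in mm; "finger_force": force on a finger pad.
Only numpy, scipy, OpenCV 4.12 (cv2) and the standard library are available. Lean on these libraries where they do the work, as an engineer would, in place of code of your own. Each camera call takes 0.05 s, during which the arm holds its last target. There are 200 camera calls.

TASK

The yellow stone jaw model has been varnished and goes into the light-curing unit: lay it teeth up in the middle of the open drawer, turned so that its flat front and flat back face the drawer's left and right side walls, let go of it and slide the drawer fully shut. Then pull up the lamp slide's black index knob, slide the lamp from its hole at the right end to the next hole on its left, let the pin drop in and press the knob fully down. The lamp only burns while the safety contact under the pin is held down, so finish still holding the knob pressed down; leave the other jaw models where they stand.

Things in the scene. Friction and masses are not known exactly. Their poses are not given: they have to be found in the camera images.
- model_a (a point): the yellow stone jaw model to be cured, loose, 0.11 kg, teeth up. Its trimmed base is 14 mm high, the teeth rise to 27 mm (grasp the base only; the teeth cannot be gripped). Base 50 mm along its own x between two upright parallel flats (the flat back, 54 mm wide, faces its +x, the flat front, 38 mm wide, its -x), 64 mm at most along its own y, where the sides are angled. This point lies in the middle of the base, 7 mm above its underside; z up.
- model_b (a point): an ivory-coloured jaw model of the same shape and size, loose, to be left alone; point and axes as on model_a
- model_c (a point): a white jaw model of the same shape and size, loose, to be left alone; point and axes as on model_a
- curing_unit: the light-curing unit, fixed to the worktop: a white box 240 mm wide (100 mm to its right, 140 mm to its left of this point), 145 mm deep, its roof 60 mm high, control section on its left end 64 mm high; drawer in front, amber window strip in the roof, across the roof behind it a steel rail with five index holes 30 mm apart, its top 86 mm high. Origin on the worktop under the box; its x axis points from the drawer front to the back, y to its left along the rail, z up.
- tray_floor (a point): centre of the drawer's tray, on its floor (15 mm above the worktop), where the middle of the model's underside belongs (a thin dark pad marks it); moves with the drawer, axes as curing_unit. The tray inside is 75 mm along x and 154 mm along y; tray walls at left, right and back rise 16 mm above its floor, the drawer front 40 mm. With the drawer open, this point lies 40 to 50 mm in front of the box's front face.
- drawer_handle (a point): middle of the bow handle's bar on the drawer front: a round steel bar 8 mm thick and 72 mm long along the unit's y, 36 mm above the worktop, 21.5 mm in front of the drawer's front face. The drawer is shut by pushing the bar or the front towards the unit's +x.
- model_drawer (a joint): how far the drawer is open, in m: 0 fully shut, 0.092 fully out; it slides along the unit's -x, friction about 1 N, and stays where it is left
- knob_grip (a point): middle of the black index knob on top of the lamp slide (which also carries the lamp head, whose axis is 63 mm in front of the knob, 42 mm thick, its top 117 mm high): an upright knob 26 mm thick and 27 mm high with a red cap; this point is half-way up, 128 mm above the worktop while the pin rests in a hole. Below the knob a 20 mm nut stands on the slide block, whose top is 100 mm high and 40 mm long along the rail, 44 mm across it. Axes as curing_unit.
- index_plunger (a joint): height of the index knob and its pin, in m: 0 at rest, with the pin 12 mm deep in its hole standing on the sprung safety contact; positive when pulled up (about 3 N to begin with, 7 N at the stop at 0.017; the 8 mm pin with a round nose is clear of the hole from 0.012 and a spring pushes it down again); on the rail between holes it rests at 0.012; negative when pressed down against the contact (about 2 N to begin with, 7 N at the stop at about -0.0035)
- lamp_slide (a joint): position of the lamp slide along the rail, in m, growing to the unit's left (+y): 0 in the rightmost hole, where it starts, 0.030 in the next hole, then 0.060, 0.090, 0.120. The pin has about 1.2 mm of play each way in a hole; sliding friction about 1.5 N.
- next_hole (a point): mouth of the next index hole (10.4 mm wide), on top of the rail, 86 mm above the worktop; the knob's axis must come over it; axes as curing_unit
Not all that is in view belongs to the job. What is shaped like the part that bears model_a but orange is not meant.

How it is judged (in metres and radians):
On the way, in this order (a step that is already met when the one before it is completed fails the run):
1. the yellow model lies in the middle of the open drawer, let go (y of model_a in the frame of tray_floor between -0.015 and 0.015 m and horizontal distance between model_a and tray_floor below 0.02 m and z of model_a in the frame of tray_floor below 0.01 m and angle between model_a's own z axis and vertical below 0.1 rad and angle between the x axis of model_a and the y axis of tray_floor, either way round below 0.26 rad and contact force between the fingers and jaw_model_a below 0.1 N and value of joint model_drawer above 0.05 m), for 0.2 s.
2. the drawer is shut (value of joint model_drawer below 0.004 m), for 0.2 s.
3. the index pin is pulled out of the right-hand hole (value of joint index_plunger above 0.008 m and value of joint lamp_slide below 0.006 m), for 0.05 s.
At the end, for the whole second after the job is handed in: Lamp slide in the second hole from the right (3 mm), fingers holding the knob at least 2 mm below its rest height, drawer shut (4 mm), yellow model flat in it, within 15 mm sideways, 20 mm in all and 15 degrees of the tray's middle, flats facing the side walls (value of joint lamp_slide between 0.027 and 0.033 m and value of joint index_plunger below -0.002 m and contact force between the fingers and index_plunger above 1 N and value of joint model_drawer below 0.004 m and y of model_a in the frame of tray_floor between -0.015 and 0.015 m and horizontal distance between model_a and tray_floor below 0.02 m and z of model_a in the frame of tray_floor below 0.01 m and angle between model_a's own z axis and vertical below 0.1 rad and angle between the x axis of model_a and the y axis of tray_floor, either way round below 0.26 rad); the arm keeps its last pose, push and grip.
It fails at once if another jaw model is shifted by more than 25 mm (distance of any of model_b, model_c from where it was at the start of the episode above 0.025 m).
It also fails if it takes over 61 s, if anything falls off the work surface, if the arm or the gripper's body presses on something with over 40 N, if the wrist force passes 120 N, or if a joint passes its speed limit or range.

## Working session

There is one attempt and no reset: what is moved stays moved. The work goes in short steps, Python scripts to look and compute and a tool call to move; the robot and the scene stay as the last step left them, time stands still between calls to the robot, and variables do not carry over. Pictures are saved under pics/ and viewed, at most 10 in all, crops included, and the job is handed in when it is done.

Besides the shell and the picture viewer there is one more tool, called in YAML: its name, and indented under it one key for each argument. jog_arm: Moves the arm, as the interface text tells. Its arguments: {"type":"object","properties":{"commands":{"type":"array"},"grip_force":{"type":"number"}},"required":["commands"]}

```bash
mkdir -p pics; ls; cat > h.py <<'E'
import numpy as np, cv2
from rig import robot, cams
def grab(n):
    m=cams.camera_model(n); im,d=cams.get_image(n); return im,d,m
def pts(d,m):
    K=np.array(m["mtx"]);R=cv2.Rodrigues(np.array(m["rvec"],float))[0];t=np.array(m["tvec"],float).ravel()
    v,u=np.mgrid[:d.shape[0],:d.shape[1]]
    c=np.stack([(u-K[0,2])/K[0,0]*d,(v-K[1,2])/K[1,1]*d,d],-1)
    P=(c-t)@R; P[d<=0]=np.nan; return P
def ray(u,v,z,m):
    K=np.array(m["mtx"]);R=cv2.Rodrigues(np.array(m["rvec"],float))[0];t=np.array(m["tvec"],float).ravel()
    C=-R.T@t; r=R.T@np.array([(u-K[0,2])/K[0,0],(v-K[1,2])/K[1,1],1]); return C+r*(z-C[2])/r[2]
def save(n,im): cv2.imwrite("pics/"+n+".png",im[...,::-1])
E
python3 - <<'E'
from h import *
o=robot.get_obs(); print(o)
for n in("top","scene"):
    im,d,m=grab(n); save(n+"0",im); np.savez(n+"0.npz",im=im,d=d,**{k:np.array(m[k]) for k in("mtx","rvec","tvec")})
    print(n,m["mtx"][0][0], (d>0).mean())
E
```

```text
pics
{'time': 0.0, 'joint_pos': array([ 6.18792558e+01,  1.83523038e+01,  8.97082573e+01, -7.79335858e-04,
        7.20457367e+01, -1.14427631e+00]), 'joint_velocities': array([ 0.04445767,  0.0652569 ,  0.11586576, -0.02685827,  0.03407342,
       -0.03177631]), 'effort': array([-7.95723536e-04, -4.12443995e+01, -2.31967360e+01,  7.25020515e-02,
        4.54485684e-02, -1.06193897e-04]), 'position': array([260.58796415, 512.00319195, 232.10109137]), 'eef_rot': array([-1.79893709e+02, -1.38198245e-03,  1.53023772e+02]), 'contact_force': array([-0.15518751, -0.23700011, -0.91656011]), 'moment': array([-0.0287952 , -0.00645288, -0.03778208]), 'finger_force': 0.0, 'opening': 91.32727997622932}
top 414.3567609009753 0.9960546875
scene 440.74058381201417 0.99581640625
```

View pics/top0.png

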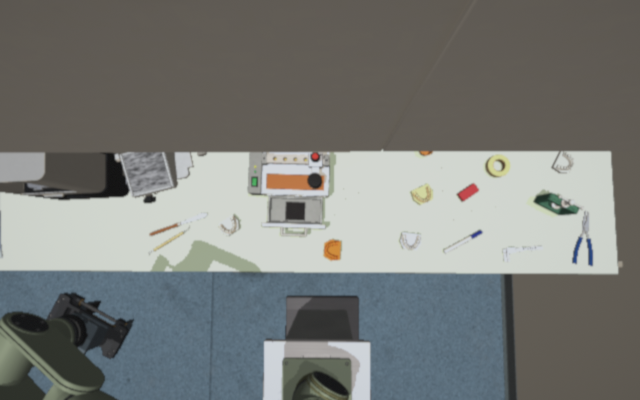

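View pics/scene0.png

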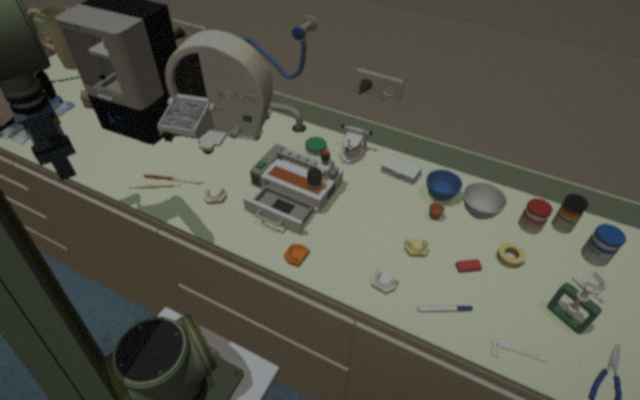

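The top view shows the yellow model at (422,194), the open drawer with its dark pad at (296,211), the handle at (295,232) and the knob's red cap at (315,157). The ivory model is at (230,225), the white one at (410,240) and the orange decoy at (333,250). The scene view agrees: yellow (417,247), knob (325,157).

```bash
python3 - <<'E'
from h import *
for n,boxes in(("top",dict(yel=(405,178,440,210),knob=(305,148,325,166),pad=(280,200,312,222))),("scene",dict(yel=(398,233,435,262),knob=(315,147,335,170)))):
    z=np.load(n+"0.npz"); im,d=z["im"],z["d"]; P=pts(d,z); hsv=cv2.cvtColor(im,cv2.COLOR_RGB2HSV)
    for k,(a,b,c,e) in boxes.items():
        h=hsv[b:e,a:c].astype(int); p=P[b:e,a:c]
        if k=="yel": M=(p[...,2]>5)&(h[...,1]>60)
        elif k=="knob": M=(h[...,1]>150)&((h[...,0]<8)|(h[...,0]>172))
        else: M=(h[...,2]<70)
        q=p[M]; print(n,k,M.sum(),"mean",np.nanmean(q,0).round(1),"z pct",np.nanpercentile(q[:,2],[5,50,95]).round(1),"min",np.nanmin(q,0).round(0),"max",np.nanmax(q,0).round(0))
        if k!="knob":
            r=cv2.minAreaRect(q[:,:2].astype(np.float32)); print("  rect",np.round(r[0],1),np.round(r[1],1),round(r[2],1))
    if n=="top":
        # unit outline: roof points, and rail orientation
        p=P[150:200,245:335]; 
        for lo,hi in((50,62),(62,70),(80,92)):
            q=p[(p[...,2]>lo)&(p[...,2]<hi)]; r=cv2.minAreaRect(q[:,:2].astype(np.float32)); print(lo,len(q),np.round(r[0],1),np.round(r[1],1),round(r[2],1))
        # drawer front+handle
        p=P[200:240,255:340]; q=p[(p[...,2]>28)&(p[...,2]<70)]; r=cv2.minAreaRect(q[:,:2].astype(np.float32)); print("drawer",len(q),r)
        K=z["mtx"]; Y,X=P[...,1],P[...,0]
        print(P[225:240:2,295].round(0).tolist())
    a,b,c,e=(240,140,345,250) if n=="top" else (230,130,360,250)
    save(n+"_u",cv2.resize(im[b:e,a:c],None,fx=5,fy=5,interpolation=cv2.INTER_CUBIC))
E
```

```text
top yel 243 mean [ 592.2 -320.9   17.3] z pct [10.2 16.6 26. ] min [ 569. -349.    8.] max [ 621. -290.   31.]
  rect [ 591.7 -321.8] [42.8 57. ] 24.7
top knob 31 mean [685.7   1.2 141.1] z pct [136.7 141.7 144.4] min [677.  -8. 136.] max [695.   9. 146.]
top pad 278 mean [541.6  66.2  14.8] z pct [10.8 14.9 19.1] min [519.  41.   7.] max [565.  93.  22.]
  rect [542.  67.] [52.8 46.3] 90.0
50 1847 [652.9  83. ] [240.3 129.4] 88.5
62 591 [650.7  82.2] [240.7 125.9] 89.9
80 467 [655.6  62. ] [194.3  98.3] 89.0
drawer 449 ((519.9548950195312, 66.63642883300781), (186.90676879882812, 105.69733428955078), 89.98860168457031)
[[497.0, 62.0, 56.0], [491.0, 64.0, 28.0], [486.0, 67.0, -3.0], [480.0, 66.0, -2.0], [473.0, 63.0, 39.0], [467.0, 63.0, 37.0], [461.0, 66.0, -0.0], [455.0, 66.0, 2.0]]
scene yel 339 mean [ 587.1 -321.5   16.4] z pct [ 9.6 15.1 25.9] min [ 560. -352.    7.] max [ 619. -288.   30.]
  rect [ 590.  -321.4] [51.1 61. ] 21.0
scene knob 18 mean [685.4   2.3 142.4] z pct [140.6 142.5 144.2] min [678.  -5. 139.] max [694.  12. 146.]
```

View pics/top_u.png

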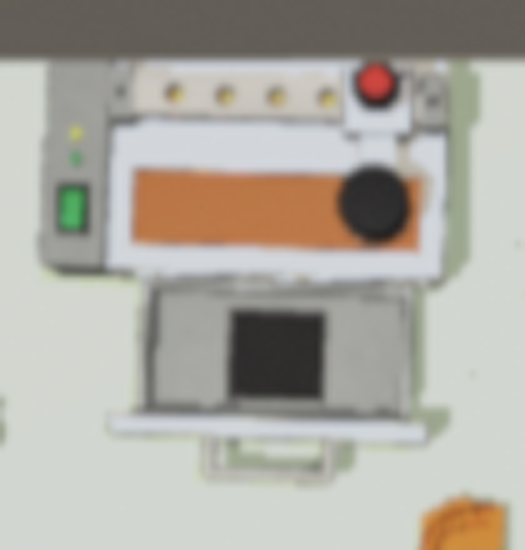

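The crop shows the drawer pad at crop (278,353), four empty holes at (174,94) to (326,98), and the knob at (375,82). The unit is nearly parallel to the world axes. Next I'll move over the yellow model.

jog_arm:
  commands: [-0.84,-0.74,0,0,0,0.667,1,-0.84,-0.74,0,0,0,0.667,1,-0.84,-0.74,0,0,0,0.667,1,-0.84,-0.74,0,0,0,0.667,1,-0.84,-0.74,0,0,0,0.667,1,-0.84,-0.74,0,0,0,0.667,1,-0.84,-0.74,0,0,0,0.667,1,-0.84,-0.74,0,0,0,0.667,1,-0.84,-0.74,0,0,0,0.667,1,-0.84,-0.74,0,0,0,0.667,1]

```text
time: 1.1
position: [427.4, 91.6, 232.7]
eef_rot: [-179.9, 0.1, 132.6]
contact_force: [0.2, 0.7, -0.3]
opening: 91.2
finger_force: 0.0
```

jog_arm:
  commands: [-1.0,-0.4,0,0,0,0.667,1,-1.0,-0.4,0,0,0,0.667,1,-1.0,-0.4,0,0,0,0.667,1,-1.0,-0.4,0,0,0,0.667,1,-1.0,-0.4,0,0,0,0.667,1,-1.0,-0.4,0,0,0,0.667,1,-1.0,-0.4,0,0,0,0.667,1,-1.0,-0.4,0,0,0,0.667,1,-1.0,-0.4,0,0,0,0.667,1,-1.0,-0.4,0,0,0,0.667,1,-1.0,-0.4,0,0,0,0.667,1]

```text
time: 2.2
position: [581.8, -304.6, 231.8]
eef_rot: [-180.0, -0.1, 113.0]
contact_force: [-0.1, 0.2, 0.2]
opening: 91.2
finger_force: 0.0
```

```bash
cat >> h.py <<'E'
def yel(n,lo=6,hi=13):
    im,d,m=grab(n); P=pts(d,m); h=cv2.cvtColor(im,cv2.COLOR_RGB2HSV).astype(int)
    M=((h[...,0]>18)&(h[...,0]<36)&(h[...,1]>70)&(P[...,2]>4)).astype(np.uint8)
    return im,d,m,P,M
E
python3 - <<'E'
from h import *
im,d,m,P,M=yel("wrist"); save("w1",im)
c=max(cv2.findContours(M,0,2)[0],key=cv2.contourArea); B=np.zeros_like(M); cv2.drawContours(B,[c],-1,1,-1)
q=P[B>0]; print(len(q),np.nanmean(q,0),np.nanpercentile(q[:,2],[5,30,50,95]).round(1))
R=cv2.Rodrigues(np.array(m["rvec"]))[0]; print("cam",(-R.T@np.array(m["tvec"]).ravel()).round(1))
o=robot.get_obs(); print(o["position"],o["eef_rot"])
hull=cv2.convexHull(q[:,:2].astype(np.float32)); r=cv2.minAreaRect(hull); print(r)
ap=cv2.approxPolyDP(hull,4,True)[:,0]; print(ap.round(1).tolist())
for a,b in zip(ap,np.roll(ap,-1,0)): print(np.hypot(*(b-a)).round(1),np.degrees(np.arctan2(*(b-a)[::-1])).round(1))
E
```

```text
4734 [ 603.48127094 -269.16804826  317.75137396] [314.3 317.4 318.6 322. ]
cam [ 553.9 -238.7  382.8]
[ 581.69617589 -303.89290413  232.28578516] [-1.79964942e+02 -1.20734799e-01  1.13043267e+02]
((683.252685546875, -324.2327880859375), (61.837921142578125, 236.20350646972656), 55.11289596557617)
[[762.4000244140625, -417.1000061035156], [637.0, -254.3000030517578], [625.4000244140625, -252.3000030517578], [568.7000122070312, -282.0]]
205.5 127.6
11.8 170.2
64.0 -152.3
236.2 -34.9
```

View pics/w1.png

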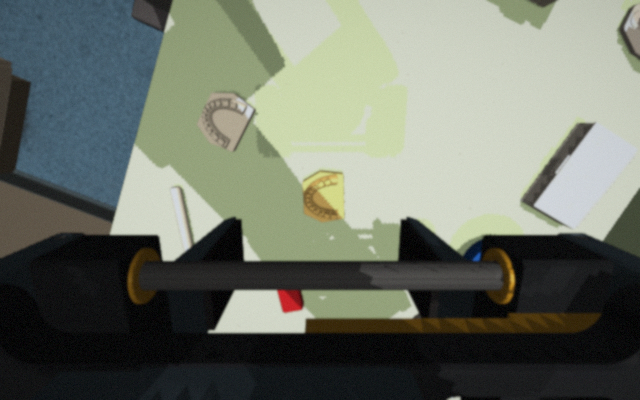

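The wrist view shows the yellow model at (325,193), its flat back on the right and already nearly aligned with the fingers. The white model is at (227,120). I'll restrict the mask to low heights.

```bash
python3 - <<'E'
from h import *
im,d,m,P,M=yel("wrist"); M[P[...,2]>40]=0
M=cv2.morphologyEx(M,cv2.MORPH_OPEN,np.ones((3,3),np.uint8))
c=max(cv2.findContours(M,0,2)[0],key=cv2.contourArea); B=np.zeros_like(M); cv2.drawContours(B,[c],-1,1,-1)
q=P[(B>0)&(P[...,2]>4)]; print(len(q),cv2.boundingRect(c),np.nanpercentile(q[:,2],[5,30,50,95]).round(1))
hull=cv2.convexHull(q[:,:2].astype(np.float32)); r=cv2.minAreaRect(hull); print("all",r)
t=np.radians(22+np.arange(-15,16)); Q=hull[:,0]
for a in np.arange(10,34,3):
    ux=np.array([np.cos(np.radians(a)),np.sin(np.radians(a))]);uy=np.array([-ux[1],ux[0]])
    x=q[:,:2]@ux;y=q[:,:2]@uy; print(a,np.percentile(x,[.5,99.5]).round(1),np.ptp(np.percentile(x,[.5,99.5])).round(1),np.percentile(y,[.5,99.5]).round(1))
# back-edge direction: far x points by y bins
a=np.radians(22);ux=np.array([np.cos(a),np.sin(a)]);uy=np.array([-ux[1],ux[0]]);x=q[:,:2]@ux;y=q[:,:2]@uy;yc=np.median(y)
for s in(1,-1):
    w=20 if s>0 else 14
    E=np.array([(b,s*np.percentile(s*x[(abs(y-yc-b)<2.5)],97)) for b in range(-w,w+1,3)]); f=np.polyfit(*E.T,1); print("edge",s,E[:,1].round(1),"slope deg",np.degrees(np.arctan(f[0])).round(1),"-> x axis",22-np.degrees(np.arctan(f[0])).round(1))
E
```

```text
1833 (302, 172, 42, 51) [12.  13.2 13.9 25.8]
all ((591.8762817382812, -321.86090087890625), (49.810916900634766, 62.92600631713867), 25.33427619934082)
10 [500.2 555.8] 55.6 [-449.1 -387.5]
13 [477.9 532.2] 54.2 [-476.1 -415.1]
16 [454.4 507.2] 52.8 [-502.  -441.4]
19 [429.8 481. ] 51.2 [-526.8 -466.2]
22 [404.  453.6] 49.6 [-550.1 -489.4]
25 [375.9 425. ] 49.1 [-571.9 -511.1]
28 [346.9 396.3] 49.4 [-592.2 -531.4]
31 [316.5 367.3] 50.7 [-611.3 -550.1]
edge 1 [452.6 452.5 451.1 451.  452.1 452.  451.8 450.9 450.5 450.4 450.6 450.2
 450.4 449.9] slope deg -3.5 -> x axis 25.5
edge -1 [405.5 405.5 405.6 405.6 405.7 405.6 405.  404.1 404.  404.1] slope deg -3.7 -> x axis 25.7
```

jog_arm:
  commands: [-0.051,0.006,0.12,0,0,-0.083,1,-0.051,0.006,0.24,0,0,-0.083,1,-0.051,0.006,0.36,0,0,-0.083,1,-0.051,0.006,0.45,0,0,-0.083,1,-0.051,0.006,0.5,0,0,-0.083,1,-0.051,0.006,0.523,0,0,-0.083,1,-0.051,0.006,0.523,0,0,-0.083,1,-0.051,0.006,0.523,0,0,-0.083,1,-0.051,0.006,0.523,0,0,-0.083,0.4,-0.051,0.006,0.523,0,0,-0.083,0.4,-0.051,0.006,0.523,0,0,-0.083,0.4,-0.051,0.006,0.523,0,0,-0.083,0.4,-0.051,0.006,0.523,0,0,-0.083,0.4]
  grip_force: 15

```text
time: 3.6
position: [592.1, -323.3, 23.9]
eef_rot: [180.0, 0.0, 115.5]
contact_force: [0.2, 0.0, 0.0]
opening: 54.1
finger_force: 0.0
```

jog_arm:
  commands: [0,0,0,0,0,0,0.4,0,0,0,0,0,0,0.4,0,0,0,0,0,0,0.4,0,0,0,0,0,0,0.4]

```text
time: 4.0
position: [592.1, -323.2, 23.8]
eef_rot: [180.0, 0.0, 115.5]
contact_force: [0.5, -0.1, 1.5]
opening: 50.0
finger_force: 15.0
```

jog_arm:
  commands: [0,0,-0.1,0,0,0,0.4,0,0,-0.2,0,0,0,0.4,0.05,0.01,-0.3,0,0,-0.1,0.4,0.15,0.04,-0.4,0,0,-0.3,0.4,0.26,0.08,-0.44,0,0,-0.5,0.4,0.38,0.12,-0.44,0,0,-0.75,0.4,0.5,0.16,-0.44,0,0,-1,0.4,0.61,0.2,-0.44,0,0,-1,0.4,0.72,0.24,-0.44,0,0,-1,0.4,0.83,0.27,-0.44,0,0,-1,0.4,0.9,0.3,-0.44,0,0,-1,0.4,0.934,0.307,-0.44,0,0,-1,0.4,0.934,0.307,-0.44,0,0,-1,0.4]

```text
time: 5.3
position: [541.6, 68.0, 199.6]
eef_rot: [-180.0, -0.0, 145.7]
contact_force: [0.5, -0.3, -1.5]
opening: 49.9
finger_force: 15.0
```

jog_arm:
  commands: [0,0,0,0,0,-0.25,0.4,0,0,0,0,0,-0.5,0.4,0,0,0,0,0,-0.75,0.4,0,0,0,0,0,-1,0.4,0,0,0,0,0,-1,0.4]

```text
time: 5.8
position: [542.3, 65.1, 199.5]
eef_rot: [-180.0, -0.0, 175.4]
contact_force: [0.0, -0.4, -1.1]
opening: 50.0
finger_force: 15.0
```

```bash
python3 - <<'E'
from h import *
o=robot.get_obs(); print(o["position"],o["eef_rot"],o["opening"])
im,d,m=grab("wrist"); save("w2",im); np.savez("w2.npz",im=im,d=d,**{k:np.array(m[k]) for k in("mtx","rvec","tvec")})
E
```

```text
[542.30544     65.05493852 199.54425268] [-1.79955212e+02 -1.07654318e-02  1.75372533e+02] 50.007805469182124
```

View pics/w2.png

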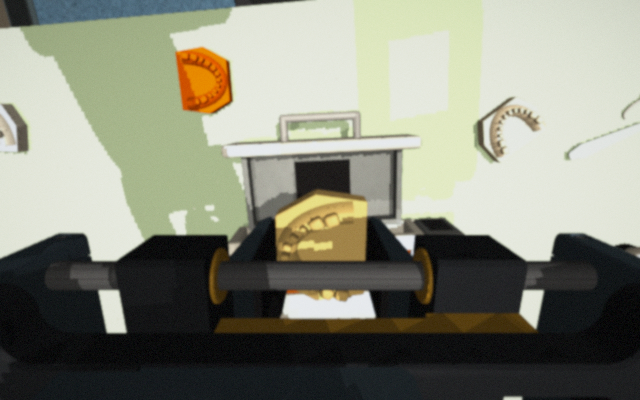

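The drawer's front bar runs across (225–420,145), the pad is at (322,175) half hidden by the held model, and the handle is at (320,122). I'll take the unit's yaw and the tray centre from this view.

```bash
python3 - <<'E'
from h import *
z=np.load("w2.npz"); im,d=z["im"],z["d"]; P=pts(d,z); h=cv2.cvtColor(im,cv2.COLOR_RGB2HSV).astype(int)
g=h[155:200,280:365]; M=(g[...,2]<60); q=P[155:200,280:365][M]; q=q[q[:,2]<25]
print("pad",len(q),np.percentile(q,[2,50,98],axis=0).round(1).tolist())
# row-wise pad edges -> mid y vs x
for v in (168,175,182):
    u=np.where(h[v,280:365,2]<60)[0]+280
    if len(u): print(v,u.min(),u.max(),ray(u.min(),v,15,z).round(1),ray(u.max(),v,15,z).round(1))
# drawer front top
p=P[125:170,215:430]; F=p[(p[...,2]>50)&(p[...,2]<60)]; print("front",len(F),np.percentile(F,[2,50,98],axis=0).round(1).tolist(),cv2.minAreaRect(F[:,:2].astype(np.float32)))
f=np.polyfit(F[:,1],F[:,0],1); print("dx/dy deg",np.degrees(np.arctan(f[0])))
# handle
p=P[105:140,270:370]; F=p[(p[...,2]>28)&(p[...,2]<46)]; print("handle",len(F),np.percentile(F,[2,50,98],axis=0).round(1).tolist())
z=np.load("top0.npz"); im=z["im"]; hv=cv2.cvtColor(im,cv2.COLOR_RGB2HSV)
P=pts(z["d"],z)
# top pad via ray to z=15
g=hv[195:225,280:315,2]; v,u=np.where(g<75); print("top pad",ray(u.min()+280-.5,v.min()+195-.5,15,z).round(1),ray(u.max()+280.5,v.max()+195.5,15,z).round(1))
# hole line via rays at 86
H=[ray(240+a/5-.4,140+b/5-.4,86,z) for a,b in((174,94),(225,95),(277,97),(326,98))]; H=np.array(H);print(H.round(1).tolist(),np.degrees(np.arctan(np.polyfit(H[:,1],H[:,0],1)[0])))
print("knobcap ray",ray(240+375/5-.4,140+82/5-.4,141.5,z).round(1))
E
```

```text
pad 1602 [[515.1, 40.0, 13.0], [530.9, 68.1, 14.4], [549.1, 95.6, 15.8]]
168 296 348 [519.6  40.5  15. ] [524.1  96.6  15. ]
175 296 348 [527.2  39.7  15. ] [531.7  96.1  15. ]
182 297 348 [535.  40.  15.] [539.5  95.7  15. ]
front 2551 [[488.7, -21.0, 51.1], [495.8, 69.4, 53.8], [503.1, 158.8, 55.5]] ((496.0386047363281, 68.81625366210938), (188.44166564941406, 12.165401458740234), 88.21817779541016)
dx/dy deg 1.7959977729723704
handle 1018 [[464.6, 30.8, 34.1], [470.6, 73.2, 38.4], [491.1, 109.1, 40.6]]
top pad [566.4  95.   15. ] [517.5  39.4  15. ]
[[689.9, 121.2, 86.0], [689.3, 91.3, 86.0], [688.1, 60.8, 86.0], [687.4, 32.2, 86.0]] 1.6631601903572175
knobcap ray [686.1   1.5 141.5]
```

jog_arm:
  commands: [0.001,0.006,0,0,0,-0.097,0.4,0.001,0.006,0.1,0,0,-0.097,0.4,0.001,0.006,0.2,0,0,-0.097,0.4,0.001,0.006,0.28,0,0,-0.097,0.4,0.001,0.006,0.34,0,0,-0.097,0.4,0.001,0.006,0.375,0,0,-0.097,0.4,0.001,0.006,0.39,0,0,-0.097,0.4,0.001,0.006,0.398,0,0,-0.097,0.4,0.001,0.006,0.4,0,0,-0.097,0.4,0.001,0.006,0.4,0,0,-0.097,0.4]

```text
time: 6.85
position: [542.5, 69.2, 40.5]
eef_rot: [180.0, 0.1, 178.4]
contact_force: [0.0, 0.6, -0.6]
opening: 50.0
finger_force: 15.0
```

jog_arm:
  commands: [0,0,0.003,0,0,0,0.4,0,0,0.004,0,0,0,0.4,0,0,0.004,0,0,0,0.8,0,0,0.004,0,0,0,0.8,0,0,0.004,0,0,0,0.8,0,0,0.004,0,0,0,0.8,0,0,0.004,0,0,0,0.8,0,0,0.004,0,0,0,0.8]

```text
time: 7.65
position: [541.9, 69.3, 38.2]
eef_rot: [180.0, 0.0, 178.4]
contact_force: [0.5, -0.4, -0.8]
opening: 72.8
finger_force: 0.0
```

jog_arm:
  commands: [0,0,-0.06,0,0,0,0.8,0,0,-0.14,0,0,0,0.8,0,0,-0.22,0,0,0,0.5,0,0,-0.25,0,0,0,0.2,0.1,0,-0.25,0,0,0,0,0.2,0,-0.25,0,0,0,0,0.28,0,-0.25,0,0,0,0,0.28,0,-0.2,0,0,0,0,0.28,0,-0.1,0,0,0,0,0.28,0,-0.02,0,0,0,0,0.28,0,-0.005,0,0,0,0,0.28,0,-0.005,0,0,0,0,0.28,0,-0.005,0,0,0,0]

```text
time: 8.95
position: [430.9, 72.6, 41.0]
eef_rot: [180.0, 0.1, 178.4]
contact_force: [0.2, 0.2, 0.3]
opening: 0.7
finger_force: 0.0
```

```bash
python3 - <<'E'
from h import *
o=robot.get_obs(); print(o["position"],o["opening"],o["contact_force"])
im1,d,m=grab("top"); im2,d2,m2=grab("scene")
a=cv2.resize(im1[140:250,240:345],(400,420),interpolation=cv2.INTER_CUBIC); b=cv2.resize(im2[130:250,230:345],(400,420),interpolation=cv2.INTER_CUBIC)
save("p3",np.hstack([a,b]))
for im,d,m,(x0,y0,x1,y1) in((im1,d,m,(260,195,330,225)),(im2,d2,m2,(240,185,320,235))):
    P=pts(d,m);h=cv2.cvtColor(im,cv2.COLOR_RGB2HSV).astype(int)
    M=(h[...,0]>18)&(h[...,0]<36)&(h[...,1]>70)&(P[...,2]>17)&(P[...,2]<50); q=P[y0:y1,x0:x1][M[y0:y1,x0:x1]]
    print(len(q),cv2.minAreaRect(q[:,:2].astype(np.float32)),np.percentile(q[:,2],[5,50,95]))
E
```

```text
[430.88473389  72.55916679  40.97813704] 0.7048629108192167 [0.20479012 0.16048378 0.31844605]
83 ((538.8341674804688, 62.4981575012207), (38.41984176635742, 47.94598388671875), 88.70711517333984) [20.44389269 32.59453716 40.58532446]
83 ((563.95458984375, 69.88873291015625), (37.65630340576172, 46.197227478027344), 6.561513423919678) [22.63343068 31.03550829 41.78148789]
```

View pics/p3.png

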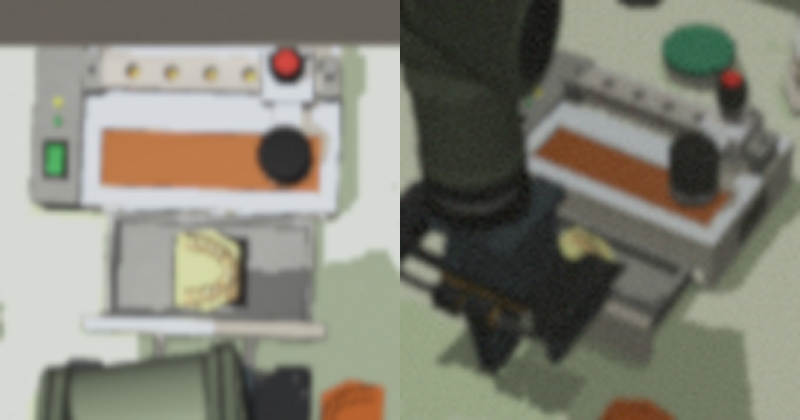

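The model lies flat in the drawer, centred over the pad (crop (208,270), tray middle about 211), with its flat back to the left. Now I'll push the handle bar.

jog_arm:
  commands: [-0.015,0,0,0,0,0,0,-0.03,0,0,0,0,0,0,-0.04,0,0,0,0,0,0,-0.05,0,0,0,0,0,0,-0.06,0,0,0,0,0,0,-0.075,0,0,0,0,0,0,-0.09,0,0,0,0,0,0,-0.105,0,0,0,0,0,0,-0.12,0,0,0,0,0,0,-0.135,0,0,0,0,0,0,-0.15,0,0,0,0,0,0,-0.165,0,0,0,0,0,0,-0.18,0,0,0,0,0,0,-0.195,0,0,0,0,0,0,-0.205,0,0,0,0,0,0,-0.215,0,0,0,0,0,0,-0.22,0,0,0,0,0,0]

```text
time: 10.75
position: [518.4, 70.0, 40.2]
eef_rot: [180.0, 0.0, 178.4]
contact_force: [-1.6, -1.4, -0.4]
opening: 0.4
finger_force: 0.4
```

jog_arm:
  commands: [-0.005,0,0,0,0,0,0,-0.01,0,0,0,0,0,0,-0.015,0,0,0,0,0,0,-0.02,0,0,0,0,0,0,-0.02,0,0,0,0,0,0]

```text
time: 11.25
position: [526.4, 69.8, 40.2]
eef_rot: [180.0, 0.0, 178.4]
contact_force: [0.7, -0.6, 0.1]
opening: 0.5
finger_force: 0.0
```

jog_arm:
  commands: [-0.005,0,0,0,0,0,0,-0.01,0,0,0,0,0,0,-0.015,0,0,0,0,0,0,-0.02,0,0,0,0,0,0,-0.02,0,0,0,0,0,0]

```text
time: 11.75
position: [531.4, 69.6, 39.9]
eef_rot: [-180.0, -0.3, 178.4]
contact_force: [-7.1, 0.4, 5.5]
opening: 0.3
finger_force: 3.3
```

jog_arm:
  commands: [0.03,0,0,0,0,0,0,0.06,0,-0.05,0,0,0,0.1,0.06,0,-0.15,0,0,0,0.4,0.06,0,-0.26,0,0,0,0.6,0.06,0,-0.38,0,0,0,0.6,0.06,0,-0.48,0,0,0,0.6,0.06,0,-0.48,0,0,0,0.6]

```text
time: 12.45
position: [513.3, 70.5, 238.4]
eef_rot: [179.9, 0.8, 178.4]
contact_force: [0.8, -0.3, -0.5]
opening: 45.6
finger_force: 0.0
```

```bash
python3 - <<'E'
from h import *
o=robot.get_obs(); print(o["position"],o["eef_rot"],o["opening"])
im1,d1,m1=grab("top"); im2,d2,m2=grab("scene"); im3,d3,m3=grab("wrist")
a=cv2.resize(im2[130:250,230:360],(390,360)); b=cv2.resize(im3,(400,250)); c=np.zeros((360,400,3),np.uint8); c[:250]=b
save("p4",np.hstack([a,c]))
P=pts(d1,m1)
for v in range(140,156,2): print(v,P[v,315].round(0),P[v,345].round(0))
P2=pts(d2,m2); q=P2.reshape(-1,3); q=q[(abs(q[:,1])<120)&(q[:,2]>150)&(q[:,2]<350)&(q[:,0]>650)]
print("wall x",len(q),np.percentile(q[:,0],[1,10,50,90]) if len(q) else "")
q=P2.reshape(-1,3); q=q[(abs(q[:,1])<150)&(q[:,2]>5)&(q[:,2]<150)&(q[:,0]>735)]; print(len(q),np.percentile(q,[5,50,95],axis=0).round(0).tolist() if len(q) else "")
for n,im,P,(x0,y0,x1,y1) in(("scene",im2,P2,(300,140,345,175)),("wrist",im3,pts(d3,m3),(0,0,640,400)),("top",im1,P,(300,145,330,170))):
    h=cv2.cvtColor(im,cv2.COLOR_RGB2HSV).astype(int)[y0:y1,x0:x1]; q=P[y0:y1,x0:x1]
    M=(h[...,1]>150)&((h[...,0]<8)|(h[...,0]>172))&(q[...,2]>120)&(q[...,0]>600); print(n,M.sum(),np.nanmean(q[M],0).round(1) if M.any() else "")
E
```

```text
[513.26681697  70.5489825  238.35893862] [179.88793107   0.8241737  178.40827083] 45.578472001615836
140 [601. -21. 698.] [601. -64. 698.]
142 [601. -21. 687.] [601. -64. 685.]
144 [601. -20. 673.] [601. -64. 672.]
146 [601. -20. 659.] [601. -65. 658.]
148 [601. -19. 644.] [602. -65. 643.]
150 [601. -18. 632.] [601. -66. 629.]
152 [698.   1. 139.] [726. -88.  -2.]
154 [691.   0. 144.] [720. -88.  -2.]
wall x 4423 [918.16973694 949.32721674 958.7964299  962.29694425]
4226 [[824.0, -138.0, 10.0], [954.0, -10.0, 68.0], [963.0, 131.0, 142.0]]
scene 17 [685.5   2.8 142.5]
wrist 0 
top 29 [685.8   1.4 142.1]
```

View pics/p4.png

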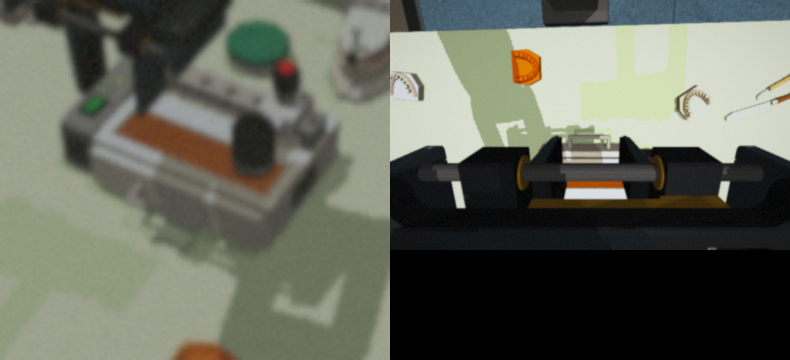

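The drawer front sits against the box, and the knob cap is at crop (286,70). Next I'll go above the knob.

jog_arm:
  commands: [-0.11,-0.04,0.03,0,0,0,0.6,-0.22,-0.08,0.06,0,0,0,0.6,-0.33,-0.12,0.09,0,0,0,0.6,-0.4,-0.15,0.108,0,0,0,0.6,-0.435,-0.159,0.108,0,0,0,0.6,-0.435,-0.159,0.108,0,0,0,0.6,-0.435,-0.159,0.108,0,0,0,0.6]

```text
time: 13.3
position: [680.9, 1.9, 186.9]
eef_rot: [180.0, -0.2, 178.4]
contact_force: [-0.4, -0.1, 0.5]
opening: 54.9
finger_force: 0.0
```

```bash
python3 - <<'E'
from h import *
o=robot.get_obs(); print(o["position"],o["eef_rot"],o["opening"])
im,d,m=grab("wrist"); P=pts(d,m); h=cv2.cvtColor(im,cv2.COLOR_RGB2HSV).astype(int)
M=(h[...,1]>140)&((h[...,0]<8)|(h[...,0]>172)); q=P[M]; q=q[(q[:,2]>100)&(q[:,2]<180)]; print(M.sum(),len(q),q.mean(0).round(1) if len(q) else "",np.ptp(q,0).round(1) if len(q) else "")
v,u=np.where(M); print(np.median(u),np.median(v))
im,d,m=grab("top"); P=pts(d,m); p=P[190:240,260:335]
F=p[(p[...,2]>28)&(p[...,2]<46)]; print("handle/front",len(F),np.percentile(F[:,0],[1,5,20,50,95]).round(1))
E
```

```text
[680.87901611   1.9382249  186.88954296] [179.98628318  -0.22709097 178.39971119] 54.898774901535866
658 605 [686.    3.  140.8] [28.8 55.4 48.4]
322.0 238.0
handle/front 7 [578.  578.1 578.2 578.4 592.1]
```

jog_arm:
  commands: [-0.012,0,0.03,0,0,0,0.6,-0.012,0,0.07,0,0,0,0.6,-0.012,0,0.11,0,0,0,0.6,-0.012,0,0.135,0,0,0,0.6,-0.012,0,0.147,0,0,0,0.6,-0.012,0,0.147,0,0,0,0.6,-0.012,0,0.147,0,0,0,0.15,-0.012,0,0.147,0,0,0,0.15,-0.012,0,0.147,0,0,0,0.15,-0.012,0,0.147,0,0,0,0.15,-0.012,0,0.147,0,0,0,0.15,-0.012,0,0.147,0,0,0,0.15,-0.012,0,0.147,0,0,0,0.15]
  grip_force: 35

```text
time: 14.7
position: [687.1, 1.8, 130.5]
eef_rot: [180.0, 0.0, 178.4]
contact_force: [-0.1, 0.7, 2.7]
opening: 24.6
finger_force: 35.0
```

jog_arm:
  commands: [0,0,-0.008,0,0,0,0.15,0,0,-0.016,0,0,0,0.15,0,0,-0.024,0,0,0,0.15,0,0,-0.031,0,0,0,0.15,0,0,-0.037,0,0,0,0.15,0,0,-0.039,0,0,0,0.15,0,0,-0.039,0,0,0,0.15]

```text
time: 15.4
position: [686.9, 1.6, 145.5]
eef_rot: [180.0, 0.0, 178.4]
contact_force: [3.1, 1.0, -6.8]
opening: 25.0
finger_force: 35.0
```

jog_arm:
  commands: [0,0.012,0,0,0,0,0.15,0,0.024,0,0,0,0,0.15,0,0.036,0,0,0,0,0.15,0,0.048,0,0,0,0,0.15,0,0.06,0,0,0,0,0.15,0,0.07,0,0,0,0,0.15,0,0.075,0,0,0,0,0.15,0,0.075,0,0,0,0,0.15]

```text
time: 16.2
position: [687.8, 32.4, 145.8]
eef_rot: [180.0, 0.0, 178.4]
contact_force: [3.3, 1.4, -6.3]
opening: 24.8
finger_force: 35.0
```

jog_arm:
  commands: [0,-0.001,0.008,0,0,0,0.15,0,-0.001,0.016,0,0,0,0.15,0,-0.001,0.024,0,0,0,0.15,0,-0.001,0.032,0,0,0,0.15,0,-0.001,0.038,0,0,0,0.15,0,-0.001,0.038,0,0,0,0.15]

```text
time: 16.8
position: [687.9, 31.3, 131.0]
eef_rot: [180.0, 0.0, 178.4]
contact_force: [4.3, 0.7, -2.8]
opening: 25.2
finger_force: 35.0
```

jog_arm:
  commands: [0,0,0.004,0,0,0,0.15,0,0,0.008,0,0,0,0.15,0,0,0.012,0,0,0,0.15,0,0,0.012,0,0,0,0.15,0,0,0.012,0,0,0,0.15]

```text
time: 17.3
position: [688.0, 31.3, 127.4]
eef_rot: [180.0, 0.1, 178.4]
contact_force: [-0.1, 1.1, 7.1]
opening: 24.6
finger_force: 35.0
```

jog_arm:
  commands: [0,0,0.004,0,0,0,0.15,0,0,0.004,0,0,0,0.15,0,0,0.004,0,0,0,0.15,0,0,0.004,0,0,0,0.15]

```text
time: 17.7
position: [688.1, 31.2, 127.0]
eef_rot: [180.0, 0.2, 178.4]
contact_force: [0.4, 1.0, 10.9]
opening: 25.0
finger_force: 35.0
```

```bash
python3 - <<'E'
from h import *
o=robot.get_obs(); print(o["position"],o["contact_force"],o["opening"])
im1,d1,m1=grab("top"); im2,d2,m2=grab("scene")
save("p5",np.hstack([cv2.resize(im1[140:250,240:345],(400,420),interpolation=cv2.INTER_CUBIC),cv2.resize(im2[130:250,230:345],(400,420),interpolation=cv2.INTER_CUBIC)]))
E
```

```text
[688.1016864   31.24058382 126.962732  ] [ 0.42343386  1.00951768 10.90802693] 25.030447203175143
```

View pics/p5.png

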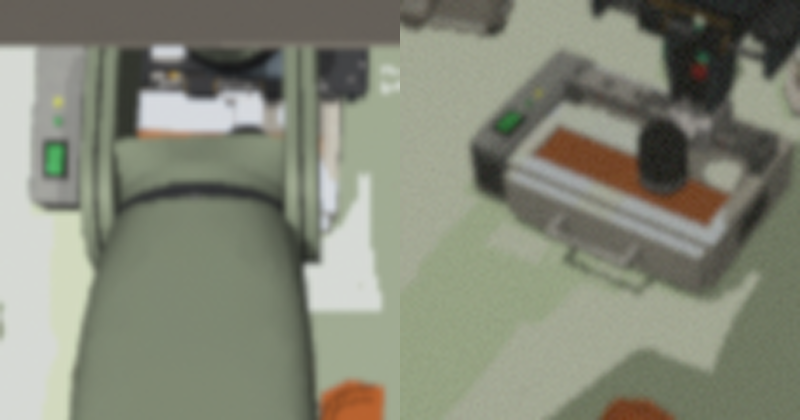

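The drawer is shut, the lamp has moved one hole to the left, and the knob is held down against its stop at 11 N. I'm handing the job in.

```bash
python3 -c "
from rig import robot
print(robot.close_job())"
```

```text
the job is handed in; nothing more can be done
None
```

The job is handed in at about 18 s: the yellow model lies in the shut drawer, the lamp is in the next hole, and the gripper is holding the knob pressed down at about 11 N; the judge's verdict was not shown.

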